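# Push a carton home along the loading lane

### The arm

A 7-joint arm with a two-finger parallel gripper is mounted at the origin on a cart in front of the work surface, level with it; the furniture and walls round the work are solid. World frame = base frame: x ahead of the robot, y to its left, z up, the work surface at z = 0. Lengths are in m, angles in rad, forces in N, time in s.
With the tool pointing down it reaches from about 0.35 to 0.9 m from the base axis. Payload 8.1 kg.
Tool frame: the origin (TCP) lies at the very end of the fingers, on their centre line; the grasp point (between the pads) lies 19 mm behind it (robot.grasp_offset is the distance from the TCP to the grasp point, in m); z points along the fingers, y is the line along which they close (so a half turn about z gives the same grasp; the last joint's range is limited). The gripper opens to 92 mm and grips with 3 to 60 N. Pads are 19 mm wide; open, the fingers measure 130 mm over their backs; the gripper's body (75 mm by 190 mm) begins 47 mm behind the grasp point.
Start: joints at [-1.294, 0.434, 0.025, 1.573, -0.012, 1.134, -0.075], TCP at [0.232, 0.58, 0.206] pointing down, gripper open.
Joint ranges: [-2.62, 2.62], [-0.44, 2.09], [-1.27, 1.32], [0.08, 2.57], [-1.32, 4.46], [0.12, 2], [-2.74, 2.74]. Speed limits (rad/s): [2.22, 2.22, 3.01, 3.01, 3.14, 3.14, 3.14].

### API

Orientations are given as a unit quaternion [x, y, z, w].
In Python, from station import robot, cams gives the robot as it stands.
- The arm moves only by the tool send_rows, never from a script. Its argument "motion" is a list of rows, each a list of 5 numbers: the opening, from 0 (shut) to 1 (fully open), then the shift along the tool's x, y, z in cm, then the turn about the tool's z in degrees. In form: [[claw, dx, dy, dz, yaw], ...]. A call has 1 to 12 rows; each row is the pose to reach, as a shift and turn from the pose commanded when the call began, along the tool's axes at that moment; what a row does not reach only later rows make up. A row lasts 1/12 s, in which the tool goes at most 41.7 mm and 7.16 degrees, less where a joint would pass 70% of its speed; a pose out of reach is approached as far as the arm can. A call with a gripper value outside its range is refused whole. The fingers move at their own pace and stop on an object; "newtons" is the grip in N (left out, the last holds). Time passes only in rows, so rows that repeat a pose let the fingers close. It gives the time, the measured TCP pose, the force, the opening and the grip force at its end, in the units of the state.
- robot.state(): the state, without advancing time (a new reading comes with each control period).
- cams.snapshot(name): name is "scene" or "top" or "wrist"; returns (picture, depth): 400x640x3 uint8, red, green, blue; 400x640 float32, m along the optical axis (not along the pixel's ray), 0 where there is no reading.
- cams.camera_model(name): a dict with "fovy" (degrees; the focal length in pixels is half the picture's height over the tangent of half this angle, whatever the lens; pixels are square), "cx", "cy" (the principal point, pixels), "distortion" ([k1, k2, p1, p2, k3] as OpenCV has them; the pictures are not rectified), "R" (3x3) and "t" (3): a world point X has camera coordinates R X + t; the wrist camera has in their place "mount" (4x4, takes a point from camera to tool coordinates, whose origin is the TCP and whose axes are the flange's). Camera axes: x right, y down, z forward; pixel columns grow to the right and rows downward; lengths in m; the calibration is good to about 2 mm. A picture is of the moment at which its call begins: read the wrist's pose just before it. camera_model takes no time and is no camera call.
- robot.finish_job(): hands the job in; it is judged then, once.
The state is a dict: "time_s": time; "joints": joint angles; "joint_vel": joint speeds; "joint_efforts": joint torques, N m; "eef_pos": TCP position; "tcp_rot": TCP orientation; "ft_force": force on the tool from outside, world axes, zero at the start; "ft_torque": the same for the moment, N m; "width": finger opening in m; "grasp_force": force on a finger pad.
Only numpy, scipy, OpenCV 4.12 (cv2) and the standard library are available. Lean on these libraries where they do the work, as an engineer would, in place of code of your own. Each camera call takes 0.05 s, during which the arm holds its last target. There are 200 camera calls.

### The job

The white carton lies askew in front of the loading lane. Straighten it and push it with the fingertips, or the outside of the fingers, down the lane between the two rails until its front end rests against the end stop; do not grip or lift it. The rails carry touch-sensitive strips, so neither the carton nor the robot may touch either rail at any time, and the vial, dropper bottle and brass weight beside the lane stay where they are.

Things in the scene. Friction and masses are not known exactly. Their poses are not given: they have to be found in the camera images.
- lane: Fixed loading lane: aluminium base plate 210 (x) x 500 (y) x 6 mm. Origin: centre of its underside. The carton travels along y, towards -y. y > 0 is the open apron; the rails cover y = -235 to 0 mm, 122 mm clear between their strips, centred on x = 0. End stop: grey block 122 x 20 mm across the lane, top 40 mm above the worktop, face at y = -215 mm.
- rail_near: Rail at the lane's -x side (the robot's side): aluminium bar 12 mm wide, 235 mm long, top 28 mm above the worktop, black rubber strip on its inner face 61 mm from the lane's centre line; outer face at 75 mm. Origin on the lane's centre line at the mouth, on top of the base plate; axes as the lane's. Not to be touched.
- rail_far: The same rail mirrored, at the lane's +x side (away from the robot). Same origin and axes. Must not be touched.
- lane_stop (a point): Centre of the lower edge of the end stop's face, on top of the base plate; axes as the lane's. The carton's front end must come to this face.
- lane_mouth (a point): Point on the centre line between the near ends of the two rails where the carton enters, on top of the base plate (6 mm above the worktop).
- carton: Closed white carton, 102 (x) x 182 (y) x 76 mm high, 0.18 to 0.35 kg, lying loose on the apron; it slides with ordinary friction and stays where it is left. Origin: centre of its underside. Its long axis is y, its front end (towards the stop) is its -y end. It starts 15 to 32 mm off the centre line on the robot's side (-x), turned up to 0.2 rad.
- vial: White screw-cap vial, 27 mm across, 58 mm tall, standing loose on the worktop beyond the far rail; origin at the centre of its underside. Bystander, leave alone.
- dropper: Clear glass dropper bottle with black rubber teat, 33 mm across, 100 mm tall, standing loose on the worktop beyond the far rail; origin at the centre of its underside. Bystander, leave alone.
- brass_weight: Small brass weight with a knob, 24 mm across, 26 mm tall, standing loose on the worktop on the robot's side of the near rail; origin at the centre of its underside. Bystander, leave alone.

How it is judged:
By the outcome, as a careful person would: the job done as asked, in the order asked, and still so for the second after the job is handed in, with the robot touching nothing.
It also fails if it takes over 51 s, if anything falls off the work surface, if the arm or the gripper's body presses on something with over 40 N, if the wrist force passes 120 N, or if a joint passes its speed limit or range.

## Working session

There is one attempt and no reset: what is moved stays moved. The work goes in short steps, Python scripts to look and compute and a tool call to move; the robot and the scene stay as the last step left them, time stands still between calls to the robot, and variables do not carry over. Pictures are saved under pics/ and viewed, at most 10 in all, crops included, and the job is handed in when it is done.

Besides the shell and the picture viewer there is one more tool, called after "Request:" as name(argument=value, ...) on one line, values as JSON. send_rows: Moves the arm, as the interface text tells. Its arguments: {"type":"object","properties":{"motion":{"type":"array","items":{"type":"array","items":{"type":"number"}}},"newtons":{"type":"number"}},"required":["motion"]}

```bash
ls; mkdir -p pics; python3 - <<'E'
from station import robot,cams
import cv2,numpy as np
s=robot.state(); print(s)
for n in("top","scene"):
    m=cams.camera_model(n);print(n,m)
    p,d=cams.snapshot(n); np.savez(f'pics/{n}0.npz',p=p,d=d); cv2.imwrite(f'pics/{n}0.png',p[:,:,::-1])
print(cams.camera_model("wrist"))
E
```

```text
pics
{'time_s': 0.0, 'joints': array([-1.29364186,  0.43522172,  0.02498963,  1.57407641, -0.01159971,
        1.13398152, -0.07510505]), 'joint_vel': array([-9.55097704e-04, -4.14921690e-05,  1.81341011e-03,  3.45460076e-04,
        8.84140000e-04, -1.49529384e-05,  1.00162604e-03]), 'joint_efforts': array([ 1.14906680e-05, -6.67846799e+01,  9.84985940e-01, -3.14461613e+01,
       -6.05136459e-02,  4.29449393e-02,  1.71904444e-04]), 'eef_pos': array([0.23155172, 0.5799582 , 0.20555397]), 'tcp_rot': array([ 1.88782289e-01,  9.82018662e-01, -7.67564486e-04, -7.23679187e-05]), 'ft_force': array([ 0.58611351,  0.12735727, -0.25605771]), 'ft_torque': array([ 0.02077714, -0.03114291, -0.01991847]), 'grasp_force': 0.0, 'width': 0.09185282651808163}
top {'fovy': 56.29134946083924, 'cx': 319.79293235911416, 'cy': 198.2078094077601, 'distortion': array([-0.0621606,  0.       ,  0.       ,  0.       ,  0.       ]), 'R': array([[-0.01231741, -0.99986982, -0.01042242],
       [-0.99444242,  0.01333914, -0.10443346],
       [ 0.10455889,  0.00907815, -0.99447726]]), 't': array([0.05566327, 0.5644
[... 214 characters left out ...]
956 , -0.68884538,  0.00429063],
       [-0.49385695, -0.52402475, -0.69390444],
       [ 0.48024127,  0.50088932, -0.72005432]]), 't': array([-0.35588585,  0.34591161,  0.58281409])}
{'fovy': 71.59467550166715, 'cx': 320.1829180437988, 'cy': 200.6760757101755, 'distortion': array([-0.04566392,  0.        ,  0.        ,  0.        ,  0.        ]), 'mount': array([[-4.43729653e-04, -9.57159331e-01, -2.89561423e-01,
         7.93384141e-02],
       [ 9.99999772e-01, -2.77213172e-04, -6.16077844e-04,
        -7.96701332e-06],
       [ 5.09414417e-04, -2.89561631e-01,  9.57159236e-01,
        -1.77847639e-01],
       [ 0.00000000e+00,  0.00000000e+00,  0.00000000e+00,
         1.00000000e+00]])}
```

View pics/top0.png

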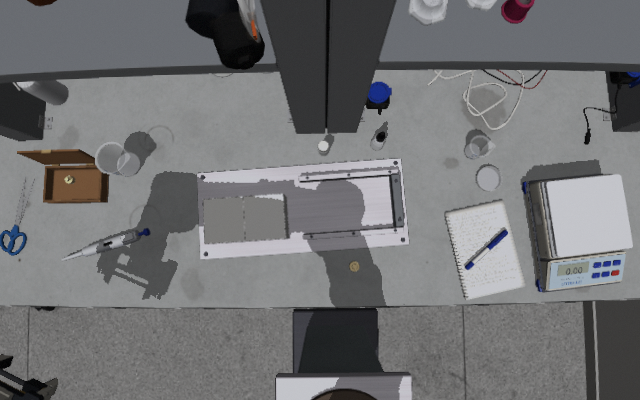

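View pics/scene0.png

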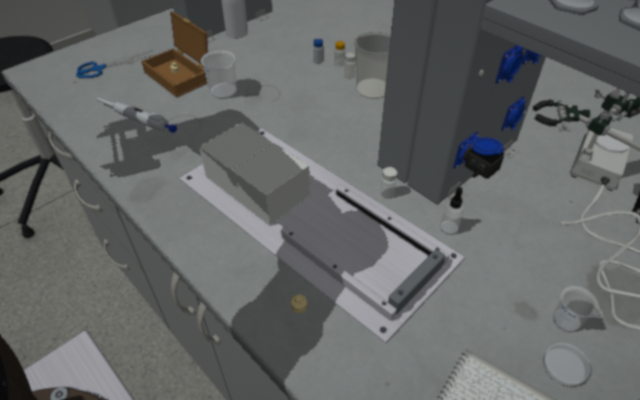

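The top view shows the lane plate at about (198–408, 160–258), with its stop at the right (~x 395) and rails at rows ~178 and ~233. The carton is at (203–287, 193–243), the brass weight at (354, 267), the vial at (323, 146) and the dropper at (380, 137). A pillar stands beyond the far rail. The scene view agrees.

```bash
cat > h.py <<'E'
import numpy as np,cv2
from station import robot,cams
def K(m):
    f=200/np.tan(np.radians(m['fovy']/2)); return np.array([[f,0,m['cx']],[0,f,m['cy']],[0,0,1]])
def norm(uv,m): return cv2.undistortPoints(np.float64(uv).reshape(-1,1,2),K(m),m['distortion']).reshape(-1,2)
def cloud(d,m):
    v,u=np.mgrid[:400,:640]; n=norm(np.stack([u,v],-1).reshape(-1,2),m)
    z=d.reshape(-1,1); P=(np.c_[n,np.ones(len(n))]*z-m['t'])@m['R']; P[z[:,0]==0]=np.nan
    return P.reshape(400,640,3)
def ray(uv,m,z):
    n=norm(uv,m); D=np.c_[n,np.ones(len(n))]@m['R']; C=-m['R'].T@m['t']
    return C+D*((z-C[2])/D[:,2])[:,None]
def rect(xy):
    (c,s,a)=cv2.minAreaRect(np.float32(xy)*1000); b=cv2.boxPoints((c,s,a))
    e=[b[1]-b[0],b[2]-b[1]]; e=max(e,key=np.linalg.norm); 
    if e[1]<0:e=-e
    return np.array(c)/1000, np.array(sorted(s)), np.arctan2(-e[0],e[1])  # angle of long axis from +y (ccw)
def blob(mask):
    n,l,st,_=cv2.connectedComponentsWithStats(mask.astype(np.uint8)); 
    return l==1+np.argmax(st[1:,4])
E
python3 - <<'E'
from h import *
for n in("top","scene"):
    f=np.load(f'pics/{n}0.npz'); m=cams.camera_model(n); P=cloud(f['d'],m); z=P[...,2]
    R=(P[...,0]>.2)&(P[...,0]<.75)&(abs(P[...,1])<.45)
    print(n,'table z',np.nanmedian(z[R&(z<.003)]))
    c=blob(R&(z>.065)&(z<.1)); cz=np.nanmedian(z[c]); v,u=np.nonzero(c)
    if n=='top': print('carton',cz,c.sum(),rect(ray(np.c_[u,v],m,cz)[:,:2]))
    else: print('carton',cz,c.sum(),rect(P[c][:,:2]))
    for lo,hi in((.022,.034),(.035,.046)):
        l,k,st,ce=cv2.connectedComponentsWithStats((R&(z>lo)&(z<hi)).astype(np.uint8))
        for i in range(1,l):
            if st[i,4]>25:
                q=P[k==i]; print(lo,st[i,4],ce[i].round(),np.median(q,0).round(4),rect(q[:,:2]))
    pl=blob(R&(z>.0035)&(z<.0085)); print('plate',np.nanmedian(z[pl]),rect(P[pl][:,:2]))
    hsv=cv2.cvtColor(f['p'],cv2.COLOR_RGB2HSV)
    for (a,b) in ([((323,146),(380,137),(354,267))] if n=='top' else [((390,178),(452,215),(299,302))])and zip('vdb',((323,146),(380,137),(354,267)) if n=='top' else ((390,178),(452,215),(299,302))):
        w=P[b[1]-12:b[1]+13,b[0]-12:b[0]+13].reshape(-1,3); w=w[w[:,2]>.012]; print(a,len(w),np.median(w,0),w[:,2].max() if len(w) else 0)
E
```

```text
top table z 0.0009714857340744394
carton 0.08217262974085052 3689 (array([0.51681934, 0.21553897]), array([100.32584381, 181.17814636]), np.float32(0.057682294))
0.022 35 [310. 130.] [0.7298 0.0722 0.0278] (array([0.72968213, 0.07099832]), array([ 1.66837788, 69.36968231]), np.float32(-0.0014728751))
0.022 52 [341. 130.] [ 0.7298 -0.003   0.0295] (array([ 0.72958435, -0.00571361]), array([ 1.46744442, 69.80548859]), np.float32(-0.004291374))
0.022 44 [481. 145.] [ 0.6898 -0.3423  0.0289] (array([ 0.68669098, -0.33672415]), array([17.32680893, 39.52892303]), np.float32(-1.0778925))
0.022 35 [469. 152.] [ 0.6716 -0.3079  0.0286] (array([ 0.67510468, -0.31311276]), array([15.49516869, 40.90859222]), np.float32(-1.1827279))
0.022 617 [349. 176.] [ 0.6185 -0.0212  0.0288] (array([ 0.59766296, -0.02014502]), array([ 58.6133194 , 233.45265198]), np.float32(0.05015216))
0.022 162 [528. 198.] [ 0.5637 -0.4459  0.0292] (array([ 0.55189124, -0.4455867 ]), array([10.38290882, 95.55384827]), np.float32(-1.526331))
0.022 608 [354. 233.] [ 0.4834 -0.0298  0.0288] (array([ 0.49096448, -0.02746535]),
[... 3122 characters left out ...]
392] (array([ 0.5562843 , -0.13156145]), array([ 20.83842659, 123.11483002]), np.float32(-1.514196))
0.035 159 [581. 299.] [ 0.6973 -0.3256  0.0405] (array([ 0.69220642, -0.32567221]), array([20.75078583, 40.34554672]), np.float32(-0.017942892))
0.035 141 [570. 314.] [ 0.6601 -0.327   0.0406] (array([ 0.66628961, -0.32712274]), array([19.68727112, 42.10568619]), np.float32(0.06733995))
plate 0.005654517245380028 (array([0.54388184, 0.0935249 ]), array([212.02882385, 501.60647583]), np.float32(0.061308585))
v 411 [0.67979599 0.03736514 0.04002206] 0.05950545288584544
d 480 [ 0.68910406 -0.09717135  0.04573154] 0.07340505801999288
b 177 [ 0.40334485 -0.03269794  0.01513941] 0.02732709585180332
```

```bash
cat >> h.py <<'E'
from scipy.spatial.transform import Rotation as Ro
O=np.array([.5437,.0930]); A=.0625
ex=np.array([np.cos(A),np.sin(A)]); ey=np.array([-np.sin(A),np.cos(A)])
def W(lx,ly): return O+ex*lx+ey*ly
def L(w): d=np.asarray(w)[...,:2]-O; return np.stack([d@ex,d@ey],-1)
def plan(lx,ly,z,ang,s=None):
    """tool-frame shift (cm) and yaw (deg) to lane pose; ang: tool y angle from lane y"""
    s=s or robot.state(); R=Ro.from_quat(s['tcp_rot']).as_matrix()
    d=R.T@(np.r_[W(lx,ly),z]-s['eef_pos'])*100
    cur=np.arctan2(R[1,1],R[0,1]); t=np.pi/2+A+ang
    return d.round(2), round(-np.degrees((t-cur+np.pi)%(2*np.pi)-np.pi),2)
def look(n,tag):
    m=cams.camera_model(n); p,d=cams.snapshot(n); cv2.imwrite(f'pics/{n}_{tag}.png',p[:,:,::-1]); P=cloud(d,m); z=P[...,2]
    l=L(P); q=(abs(l[...,0])<.14)&(l[...,1]<.29)&(l[...,1]>-.21)
    c=blob(q&(z>.07)&(z<.09)); c0,s,a=rect(P[c][:,:2]); print(n,'carton z',np.nanmedian(z[c]),'lane mm',(L(c0)*1000).round(1),s.round(1),'ang',round(float(a)-A,4))
E
python3 - <<'E'
from h import *
print(W(-.105,.124),plan(-.105,.124,.2,0),plan(-.105,.124,.035,0))
for k,w in dict(stop=(.5571,-.131),v=(.679,.038),d=(.69,-.094),b=(.404,-.031),car=(.5167,.2159)).items(): print(k,L(w))
for f,z in (('scene',.7),):pass
E
```

```text
[0.43116006 0.21019966] (array([-32.25, -26.94,   0.61]), np.float64(-25.35)) (array([-32.24, -26.92,  17.11]), np.float64(-25.35))
stop [-0.00061705 -0.2243996 ]
v [ 0.13160057 -0.06334336]
d [ 0.13433446 -0.19577268]
b [-0.14717219 -0.11503232]
car [-0.01927103  0.12434644]
```

Request:
send_rows(motion=[[1,-3,-2.5,0,-3],[1,-6,-5,0,-6],[1,-9,-7.5,0,-9],[1,-12,-10,0,-12],[1,-15,-12.5,0,-15],[1,-18,-15,0,-18],[1,-21,-17.5,0,-21],[1,-24,-20,0,-24],[1,-27,-22.5,0,-25.3],[1,-30,-25,0,-25.3],[1,-32.2,-26.9,0.5,-25.3],[1,-32.2,-26.9,0.5,-25.3]])

```text
time_s: 1.1
eef_pos: [0.4334, 0.2045, 0.2007]
tcp_rot: [-0.027, 1.0, -0.001, 0.0]
ft_force: [-0.1, -0.3, 0.3]
width: 0.0918
grasp_force: 0.0
```

```bash
python3 - <<'E'
from h import *
s=robot.state();print(s['time_s'],s['joints'].round(2),s['eef_pos'],L(s['eef_pos']),s['width'],s['ft_force']); print(plan(-.105,.124,.035,0))
E
```

```text
1.1 [-0.65  0.2   0.12  1.93 -0.02  1.01  1.1 ] [0.4334179  0.20446725 0.20071318] [-0.1031046   0.11813775] 0.09179705117181439 [-0.10959791 -0.33794391  0.32710243]
(array([ 0.2 ,  0.63, 16.57]), np.float64(-0.54))
```

Request:
send_rows(motion=[[1,0.2,0.6,3,-0.5],[1,0.2,0.6,6,-0.5],[1,0.2,0.6,9,-0.5],[1,0.2,0.6,12,-0.5],[1,0.2,0.6,14.5,-0.5],[1,0.2,0.6,16.5,-0.5],[1,0.2,0.6,16.5,-0.5],[1,0.2,0.6,16.5,-0.5]])

```text
time_s: 1.77
eef_pos: [0.4278, 0.2168, 0.0358]
tcp_rot: [-0.035, 0.999, -0.001, -0.001]
ft_force: [0.1, -0.0, 0.9]
width: 0.092
grasp_force: 0.0
```

```bash
python3 - <<'E'
from h import *
s=robot.state();print(s['time_s'],s['eef_pos'],L(s['eef_pos']),plan(-.0609,.124,.035,0))
look('scene','a'); look('top','a')
E
```

```text
1.7667 [0.42780216 0.21679132 0.03576086] [-0.10793963  0.13078852] (array([-4.7 , -0.72,  0.07]), np.float64(0.46))
scene carton z 0.08095556979539699 lane mm [-18.7 124. ] [101.5 183.5] ang -0.0173
top carton z 0.08224685859212634 lane mm [-19.1 124.9] [100.4 180. ] ang -0.0069
```

View pics/scene_a.png

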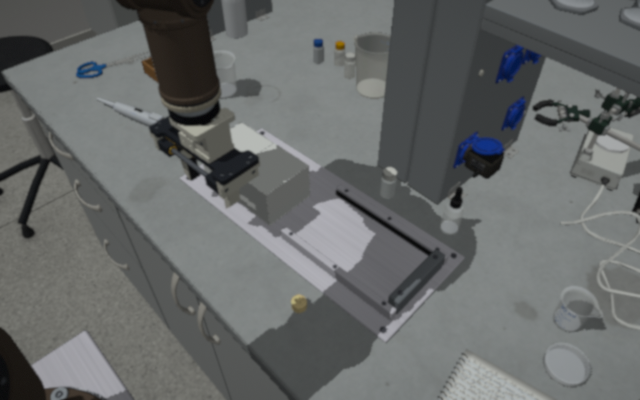

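Request:
send_rows(motion=[[1,-0.7,-0.4,0,0.5],[1,-1.4,-0.7,0,0.5],[1,-2.1,-0.7,0,0.5],[1,-2.5,-0.7,0,0.5],[1,-2.8,-0.7,0,0.5],[1,-3.1,-0.7,0,0.5],[1,-3.4,-0.7,0,0.5],[1,-3.7,-0.7,0,0.5],[1,-3.9,-0.7,0,0.5],[1,-4,-0.7,0,0.5],[1,-4,-0.7,0,0.5],[1,-4,-0.7,0,0.5]])

```text
time_s: 2.87
eef_pos: [0.4695, 0.2131, 0.0364]
tcp_rot: [-0.031, 1.0, 0.0, 0.0]
ft_force: [0.8, -0.5, 0.6]
width: 0.0918
grasp_force: 0.0
```

```bash
python3 - <<'E'
from h import *
s=robot.state();print(s['time_s'],s['eef_pos'],L(s['eef_pos']),s['ft_force'],plan(-.0609,.124,.035,0))
look('scene','b'); look('top','b')
s=robot.state();print(L(s['eef_pos']))
E
```

```text
2.8667 [0.46951884 0.21306915 0.03638357] [-0.06653689  0.12446802] [ 0.76368617 -0.50071671  0.56335645] (array([-0.56, -0.05,  0.14]), np.float64(-0.05))
scene carton z 0.08091917666892944 lane mm [-16.8 112.2] [124.8 158.6] ang -0.0074
top carton z 0.08226429936868415 lane mm [ -5.2 119. ] [ 99.1 167.2] ang -0.0024
[-0.06666921  0.124446  ]
```

View pics/top_b.png

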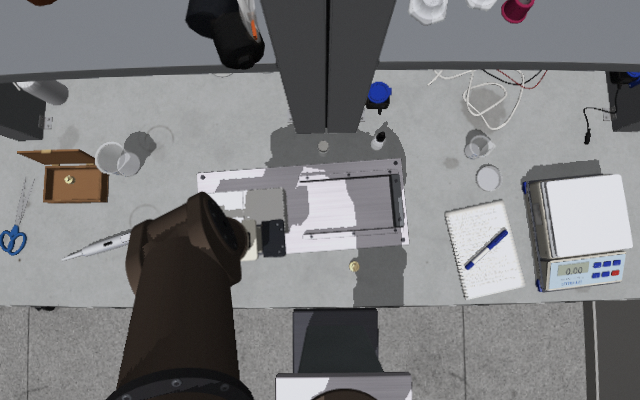

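The carton has shifted about 13 mm and is still square; its far edge is at row ~190. About 6 mm more is needed.

Request:
send_rows(motion=[[1,-0.2,0,0,0],[1,-0.4,0,0,0],[1,-0.6,0,0,0],[1,-0.6,0,0,0],[1,-0.6,0,0,0]])

```text
time_s: 3.38
eef_pos: [0.4755, 0.2134, 0.0363]
tcp_rot: [-0.031, 1.0, 0.0, 0.0]
ft_force: [0.0, 0.6, -0.5]
width: 0.0918
grasp_force: 0.2
```

Request:
send_rows(motion=[[1,1,0,0,0],[1,3,0,-1,0],[1,4,0,-4,0],[1,4,2,-8,0],[1,4,6,-11,0],[1,4,10,-12,0],[1,4,14,-12,0],[1,4,17,-12,0],[1,4,17,-12,0],[1,4,17,-12,0]])

```text
time_s: 4.22
eef_pos: [0.4231, 0.3828, 0.156]
tcp_rot: [-0.033, 0.999, 0.0, -0.0]
ft_force: [1.0, -0.3, 1.2]
width: 0.0918
grasp_force: 0.0
```

```bash
python3 - <<'E'
from h import *
s=robot.state();print(s['time_s'],s['eef_pos'],L(s['eef_pos']),s['ft_force'],plan(0,.27,.12,-np.pi/2))
look('scene','c'); look('top','c')
E
```

```text
4.2167 [0.42313533 0.3828136  0.15600251] [-0.10222771  0.29677813] [ 1.01187208 -0.26766739  1.22278024] (array([-10.21,  -2.72,   3.6 ]), np.float64(90.2))
scene carton z 0.08092486279990119 lane mm [  0.3 124.5] [103.7 182.8] ang -0.0081
top carton z 0.08223032900641455 lane mm [-1.000e-01  1.255e+02] [100.9 180.6] ang -0.0032
```

View pics/top_c.png

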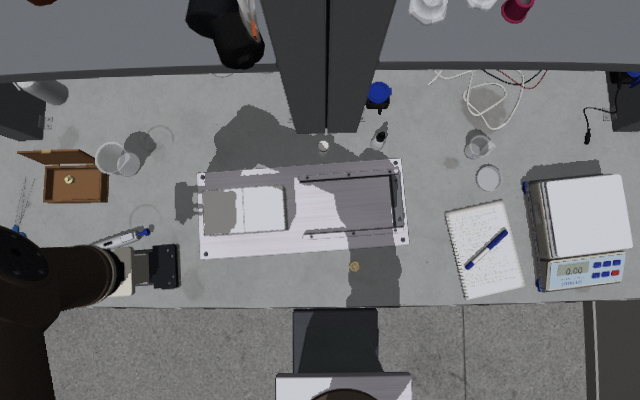

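Carton centred within ~1 mm, angle about −0.005 rad. Next: turn the tool 90° so the finger line lies across the lane, and go behind the carton.

Request:
send_rows(motion=[[0.65,-1,0,0,7],[0.65,-2,0,0,14],[0.65,-3,-0.4,0,21],[0.65,-4,-0.8,0,28],[0.65,-5,-1.2,0,35],[0.65,-6,-1.6,0,42],[0.65,-7,-2,0,49],[0.65,-8,-2.4,0,56],[0.65,-9,-2.7,0,63],[0.65,-10.2,-2.7,0,70],[0.65,-10.2,-2.7,0,77],[0.65,-10.2,-2.7,0,84]])

```text
time_s: 5.32
eef_pos: [0.5293, 0.3571, 0.1563]
tcp_rot: [0.65, 0.76, -0.0, 0.0]
ft_force: [-0.8, 0.1, -0.2]
width: 0.0597
grasp_force: 0.0
```

Request:
send_rows(motion=[[0.65,0,0,0,6],[0.65,0,0,0,6],[0.65,0,0,0,6],[0.65,0,0,0,6],[0.65,0,0,0,6]])

```text
time_s: 5.73
eef_pos: [0.5282, 0.3592, 0.1564]
tcp_rot: [0.684, 0.729, 0.0, -0.0]
ft_force: [0.0, -0.1, 0.1]
width: 0.0595
grasp_force: 0.0
```

```bash
python3 - <<'E'
from h import *
s=robot.state();print(s['time_s'],s['joints'].round(2),s['width'],s['eef_pos'],L(s['eef_pos']),s['ft_force'],plan(0,.25,.042,-np.pi/2))
E
```

```text
5.7333 [-0.99  0.52  0.47  1.63 -0.26  1.05 -0.38] 0.05948897380352972 [0.52818706 0.35924969 0.15641118] [0.00114712 0.26669876] [ 0.03941405 -0.08324598  0.1022886 ] (array([-1.67, -0.12, 11.44]), np.float64(0.05))
```

Request:
send_rows(motion=[[0.65,0,-0.1,3,0],[0.65,0,-0.1,6,0],[0.65,0,-0.1,9,0],[0.65,0,-0.1,11.4,0],[0.65,0,-0.1,11.4,0],[0.65,-1.5,-0.1,11.4,0],[0.65,-2.5,-0.1,11.4,0],[0.65,-3.2,-0.1,11.4,0],[0.65,-3.7,-0.1,11.4,0],[0.65,-4.2,-0.1,11.4,0],[0.65,-4.7,-0.1,11.4,0],[0.65,-5.2,-0.1,11.4,0]])

```text
time_s: 6.73
eef_pos: [0.5308, 0.3089, 0.0432]
tcp_rot: [0.685, 0.729, 0.001, -0.0]
ft_force: [0.1, 3.6, 2.5]
width: 0.0596
grasp_force: 1.6
```

Request:
send_rows(motion=[[0.65,-0.5,0,0,0],[0.65,-1,0,0,0],[0.65,-1.5,0,0,0],[0.65,-2,0,0,0],[0.65,-2.4,0,0,0],[0.65,-2.4,0,0,0],[0.65,-2.4,0,0,0]])

```text
time_s: 7.32
eef_pos: [0.5316, 0.2828, 0.042]
tcp_rot: [0.685, 0.728, -0.001, 0.0]
ft_force: [-0.6, -0.2, -1.2]
width: 0.0598
grasp_force: 0.0
```

```bash
python3 - <<'E'
from h import *
s=robot.state();print(s['time_s'],s['width'],s['eef_pos'],L(s['eef_pos']),s['ft_force'],plan(0,.06,.042,-np.pi/2))
look('scene','d'); look('top','d')
E
```

```text
7.3167 0.05983504509030496 [0.53158878 0.28276232 0.04201849] [-0.00023515  0.19014827] [-0.58491724 -0.1682746  -1.15569374] (array([-13.01,   0.05,   0.02]), np.float64(-0.1))
scene carton z 0.08087076737106236 lane mm [-1.3 98.1] [103.4 204.9] ang -0.0012
top carton z 0.08227060087336172 lane mm [-1.  86.7] [100.4 177.6] ang 0.0013
```

View pics/scene_d.png

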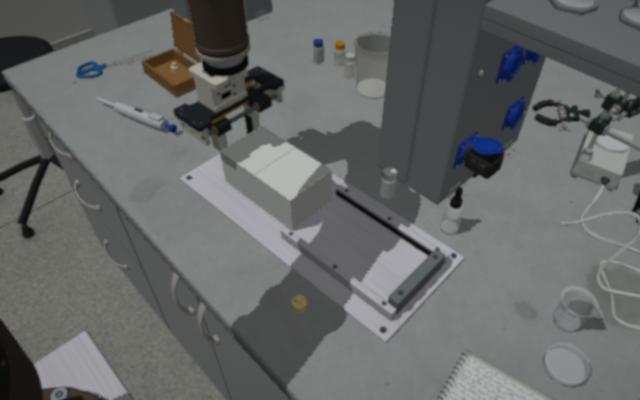

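View pics/top_d.png

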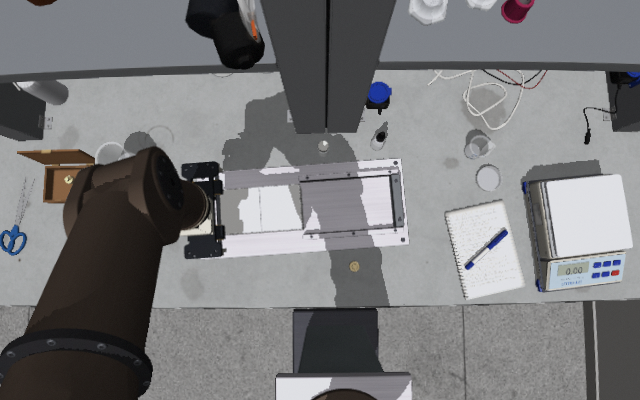

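The carton's front is at the mouth, centred by eye (front edge at col ~302, rows ~180–231; rails at rows ~178 and ~234). I'll check the rail positions in the same frame before entering.

```bash
cat >> h.py <<'E'
def rails(n):
    m=cams.camera_model(n); p,d=cams.snapshot(n); P=cloud(d,m); l=L(P)*1000; z=P[...,2]
    for sg in(-1,1):
        k=(abs(l[...,0]*sg-68)<14)&(z>.0245)&(z<.034)&(l[...,1]<-15)&(l[...,1]>-200); q=l[k]
        o=[(int(a),*np.percentile(q[(q[:,1]>a)&(q[:,1]<a+45),0],[5,50,95]).round(1)) for a in(-200,-155,-110,-65) if ((q[:,1]>a)&(q[:,1]<a+45)).sum()>10]; print(n,sg,o)
    c=(z>.07)&(z<.09)&(abs(l[...,0])<75)
    for a in range(-200,200,30):
        q=l[c&(l[...,1]>a)&(l[...,1]<a+30)]
        if len(q)>100: print(' carton edges',a,np.percentile(q[:,0],[1,99]).round(1))
E
python3 -c "
from h import *
rails('top');rails('scene')"
```

```text
top -1 [(-200, np.float64(-74.2), np.float64(-68.7), np.float64(-62.3)), (-155, np.float64(-74.1), np.float64(-68.2), np.float64(-62.4)), (-110, np.float64(-74.0), np.float64(-68.6), np.float64(-62.5)), (-65, np.float64(-73.6), np.float64(-68.1), np.float64(-62.3))]
top 1 [(-200, np.float64(63.0), np.float64(68.4), np.float64(74.9)), (-155, np.float64(61.9), np.float64(68.1), np.float64(74.2)), (-110, np.float64(62.8), np.float64(68.9), np.float64(74.5)), (-65, np.float64(62.5), np.float64(68.3), np.float64(74.7))]
 carton edges -20 [-50.9  48.5]
 carton edges 10 [-50.3  47.9]
 carton edges 40 [-50.   47.7]
 carton edges 70 [-50.4  48.1]
 carton edges 100 [-50.1  47.8]
 carton edges 130 [-50.6  47.9]
 carton edges 160 [-49.9  46.1]
scene -1 [(-200, np.float64(-75.0), np.float64(-70.1), np.float64(-64.3)), (-155, np.float64(-74.8), np.float64(-70.0), np.float64(-63.7)), (-110, np.float64(-74.5), np.float64(-69.7), np.float64(-64.2)), (-65, np.float64(-74.8), np.float64(-70.0), np.float64(-64.0))]
scene 1 [(-200, np.float64(62.8), np.float64(67.5), np.float64(73.8)), (-155, np.float64(63.0), np.float64(67.7), np.float64(73.6)), (-110, np.float64(62.6), np.float64(67.9), np.float64(74.1)), (-65, np.float64(63.1), np.float64(68.3), np.float64(73.9))]
 carton edges -20 [-51.7  47.6]
 carton edges 10 [-51.8  48. ]
 carton edges 40 [-51.7  47.7]
 carton edges 70 [-51.8  47.5]
 carton edges 100 [-51.7  48.2]
 carton edges 130 [-51.7  48.6]
 carton edges 160 [-50.5  46.9]
```

Frame confirmed: the rails are symmetric, and the carton is −1 mm off and straight. Pushing on.

Request:
send_rows(motion=[[0.65,-0.5,0,0,0],[0.65,-1,0,0,0],[0.65,-1.5,0,0,0],[0.65,-2,0,0,0],[0.65,-2.5,0,0,0],[0.65,-3,0,0,0],[0.65,-3.5,0,0,0],[0.65,-4,0,0,0],[0.65,-4.5,0,0,0],[0.65,-5,0,0,0],[0.65,-5,0,0,0],[0.65,-5,0,0,0]])

```text
time_s: 8.52
eef_pos: [0.535, 0.2334, 0.0424]
tcp_rot: [0.685, 0.728, -0.0, 0.0]
ft_force: [0.1, 0.8, 0.2]
width: 0.0598
grasp_force: 0.0
```

```bash
python3 - <<'E'
from h import *
s=robot.state();print(s['time_s'],s['width'],s['eef_pos'],L(s['eef_pos']),s['ft_force'],plan(0,.04,.042,-np.pi/2))
rails('top'); rails('scene')
E
```

```text
8.5167 0.059829638895322154 [0.53504515 0.23340329 0.04242716] [1.31542200e-04 1.40669729e-01] [0.13679274 0.81281606 0.15802837] (array([-10.07,   0.  ,   0.04]), np.float64(-0.1))
top -1 [(-200, np.float64(-74.1), np.float64(-68.6), np.float64(-62.0)), (-155, np.float64(-74.1), np.float64(-68.2), np.float64(-62.6)), (-110, np.float64(-74.0), np.float64(-68.7), np.float64(-62.4)), (-65, np.float64(-73.4), np.float64(-68.1), np.float64(-62.2))]
top 1 [(-200, np.float64(62.7), np.float64(68.5), np.float64(74.5)), (-155, np.float64(63.1), np.float64(68.3), np.float64(73.8)), (-110, np.float64(62.9), np.float64(68.7), np.float64(74.5)), (-65, np.float64(63.2), np.float64(68.4), np.float64(74.4))]
 carton edges -50 [-49.6  48.4]
 carton edges -20 [-50.1  48.1]
 carton edges 10 [-50.   48.5]
 carton edges 40 [-49.8  48.3]
 carton edges 70 [-49.8  48.5]
 carton edges 100 [-49.4  47.8]
scene -1 [(-200, np.float64(-74.9), np.float64(-70.0), np.float64(-64.0)), (-155, np.float64(-74.7), np.float64(-69.9), np.float64(-64.0)), (-110, np.float64(-74.6), np.float64(-69.8), np.float64(-63.9)), (-65, np.float64(-74.5), np.float64(-69.9), np.float64(-63.7))]
scene 1 [(-200, np.float64(63.0), np.float64(68.0), np.float64(73.9)), (-155, np.float64(62.7), np.float64(67.5), np.float64(74.3)), (-110, np.float64(63.3), np.float64(67.9), np.float64(73.6)), (-65, np.float64(62.9), np.float64(67.7), np.float64(73.8))]
 carton edges -80 [-50.8  47. ]
 carton edges -50 [-51.3  48. ]
 carton edges -20 [-51.3  48.2]
 carton edges 10 [-51.2  48.1]
 carton edges 40 [-51.3  48.6]
 carton edges 70 [-51.   48.5]
 carton edges 100 [-50.8  48.4]
 carton edges 130 [-48.8  43.3]
```

Tracking straight. Two more strokes of 6 cm, then check.

Request:
send_rows(motion=[[0.65,-0.6,0,0,0],[0.65,-1.2,0,0,0],[0.65,-1.8,0,0,0],[0.65,-2.4,0,0,0],[0.65,-3,0,0,0],[0.65,-3.6,0,0,0],[0.65,-4.2,0,0,0],[0.65,-4.8,0,0,0],[0.65,-5.4,0,0,0],[0.65,-6,0,0,0],[0.65,-6,0,0,0],[0.65,-6,0,0,0]])

```text
time_s: 9.62
eef_pos: [0.5388, 0.1734, 0.0424]
tcp_rot: [0.685, 0.728, 0.0, 0.0]
ft_force: [0.4, -0.1, -0.5]
width: 0.0595
grasp_force: 0.0
```

Request:
send_rows(motion=[[0.65,-0.6,0,0,0],[0.65,-1.2,0,0,0],[0.65,-1.8,0,0,0],[0.65,-2.4,0,0,0],[0.65,-3,0,0,0],[0.65,-3.6,0,0,0],[0.65,-4.2,0,0,0],[0.65,-4.8,0,0,0],[0.65,-5.4,0,0,0],[0.65,-6,0,0,0],[0.65,-6,0,0,0],[0.65,-6,0,0,0]])

```text
time_s: 10.62
eef_pos: [0.5424, 0.1135, 0.0424]
tcp_rot: [0.685, 0.728, -0.0, 0.0]
ft_force: [0.3, -0.3, -0.3]
width: 0.06
grasp_force: 0.0
```

```bash
python3 - <<'E'
from h import *
s=robot.state();print(s['time_s'],s['width'],s['eef_pos'],L(s['eef_pos']),s['ft_force'],plan(0,-.0234,.042,-np.pi/2))
rails('top'); rails('scene');look('scene','e');look('top','e')
E
```

```text
10.6167 0.05997449748208708 [0.54237708 0.11350523 0.04239331] [-3.95982436e-05  2.05478239e-02] [ 0.30168879 -0.27245275 -0.33767822] (array([-4.39,  0.01,  0.04]), np.float64(-0.11))
top -1 [(-200, np.float64(-74.2), np.float64(-68.9), np.float64(-63.0)), (-155, np.float64(-74.1), np.float64(-68.2), np.float64(-62.2)), (-110, np.float64(-74.0), np.float64(-68.6), np.float64(-62.4)), (-65, np.float64(-73.5), np.float64(-68.1), np.float64(-61.7))]
top 1 [(-200, np.float64(62.9), np.float64(68.7), np.float64(74.5)), (-155, np.float64(62.3), np.float64(68.1), np.float64(74.2)), (-110, np.float64(62.4), np.float64(68.5), np.float64(74.4)), (-65, np.float64(63.4), np.float64(68.6), np.float64(74.7))]
 carton edges -170 [-50.2  48.2]
 carton edges -140 [-49.7  48.2]
 carton edges -110 [-50.   48.5]
 carton edges -80 [-49.7  48.5]
 carton edges -50 [-49.6  48.1]
scene -1 [(-200, np.float64(-75.0), np.float64(-70.0), np.float64(-64.1)), (-155, np.float64(-74.6), np.float64(-69.9), np.float64(-64.2)), (-110, np.float64(-74.7), np.float64(-69.7), np.float64(-64.0)), (-65, np.float64(-74.6), np.float64(-69.8), np.float64(-63.8))]
scene 1 [(-200, np.float64(62.9), np.float64(67.9), np.float64(74.7))]
 carton edges -200 [-50.8  47.9]
 carton edges -170 [-51.3  48.3]
 carton edges -140 [-51.1  48.6]
 carton edges -110 [-51.3  48.3]
 carton edges -80 [-51.1  48.6]
 carton edges -50 [-50.9  48.6]
 carton edges -20 [-50.9  48.4]
 carton edges 10 [-48.7  44.6]
scene carton z 0.08085769679743504 lane mm [ -0.7 -71.6] [103.1 205.3] ang -0.0012
top carton z 0.08255850873195439 lane mm [ -0.7 -90.6] [100.1 164.3] ang -0.0027
```

View pics/scene_e.png

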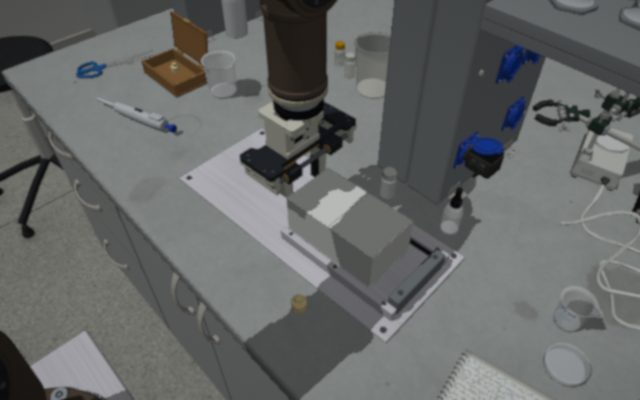

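The carton is straight in the lane, with clear gaps to both rails and about 44 mm left to the stop face.

Request:
send_rows(motion=[[0.65,-0.6,0,0,0],[0.65,-1.2,0,0,0],[0.65,-1.8,0,0,0],[0.65,-2.4,0,0,0],[0.65,-3,0,0,0],[0.65,-3.4,0,0,0],[0.65,-3.7,0,0,0],[0.65,-3.9,0,0,0],[0.65,-4,0,0,0],[0.65,-4,0,0,0]])

```text
time_s: 11.65
eef_pos: [0.5448, 0.0741, 0.0424]
tcp_rot: [0.685, 0.729, 0.0, 0.0]
ft_force: [0.9, 0.3, -0.5]
width: 0.0598
grasp_force: 0.0
```

Request:
send_rows(motion=[[0.65,-0.1,0,0,0],[0.65,-0.2,0,0,0],[0.65,-0.3,0,0,0],[0.65,-0.3,0,0,0]])

```text
time_s: 11.98
eef_pos: [0.5451, 0.0717, 0.0424]
tcp_rot: [0.685, 0.729, 0.0, -0.0]
ft_force: [0.7, 2.9, -0.5]
width: 0.0598
grasp_force: 1.2
```

Request:
send_rows(motion=[[0.65,-0.1,0,0,0],[0.65,-0.15,0,0,0],[0.65,-0.15,0,0,0]])

```text
time_s: 12.23
eef_pos: [0.5451, 0.0717, 0.0425]
tcp_rot: [0.685, 0.729, 0.001, -0.001]
ft_force: [0.4, 7.3, -0.1]
width: 0.0597
grasp_force: 3.6
```

The tool has stalled while the force rises (7.3 N), so the carton is on the stop. Retreat and check.

Request:
send_rows(motion=[[0.65,0,0,0,0],[0.65,0.3,0,0,0],[0.65,1,0,0,0],[0.65,2.5,0,0,0],[0.65,5,0,-1,0],[0.65,8,0,-3,0],[0.65,11,0,-6,0],[0.65,14,0,-9,0],[0.65,17,0,-12,0],[0.65,20,0,-12,0],[0.65,20,0,-12,0],[0.65,20,0,-12,0]])

```text
time_s: 13.23
eef_pos: [0.532, 0.272, 0.1623]
tcp_rot: [0.683, 0.73, 0.0, -0.0]
ft_force: [0.5, -0.6, -0.7]
width: 0.0598
grasp_force: 0.0
```

```bash
python3 - <<'E'
from h import *
s=robot.state();print(s['time_s'],L(s['eef_pos']),s['ft_force'])
look('scene','f');look('top','f');rails('top')
for n in('top','scene'):
    m=cams.camera_model(n); P=cloud(cams.snapshot(n)[1],m); l=L(P)*1000; z=P[...,2]; k=abs(l[...,0])<40
    a=l[k&(z>.07)&(z<.09)]; b=l[k&(z>.036)&(z<.045)&(l[...,1]<-190)]
    print(n,'front',np.percentile(a[:,1],[.5,99.5]),'stop top',np.percentile(b[:,1],[2,98]))
E
```

```text
13.2333 [-0.00052208  0.1793894 ] [ 0.4543633  -0.6027275  -0.68779304]
scene carton z 0.08086311531914687 lane mm [  -0.6 -121.3] [103.  177.4] ang -0.0004
top carton z 0.082510390250878 lane mm [  -0.4 -121.3] [100.1 177.2] ang -0.0015
top -1 [(-200, np.float64(-74.2), np.float64(-68.7), np.float64(-62.5)), (-155, np.float64(-74.2), np.float64(-68.5), np.float64(-63.2)), (-110, np.float64(-74.0), np.float64(-68.6), np.float64(-62.7)), (-65, np.float64(-73.5), np.float64(-68.1), np.float64(-61.7))]
top 1 [(-200, np.float64(63.2), np.float64(69.0), np.float64(74.4)), (-155, np.float64(62.4), np.float64(68.1), np.float64(74.2)), (-110, np.float64(62.6), np.float64(68.3), np.float64(74.4)), (-65, np.float64(61.9), np.float64(68.2), np.float64(74.5))]
 carton edges -200 [-50.   48.6]
 carton edges -170 [-49.6  48.6]
 carton edges -140 [-49.9  48.6]
 carton edges -110 [-49.3  48.7]
 carton edges -80 [-49.8  48.6]
 carton edges -50 [-49.8  48.9]
top front [-686.71141392  -33.88579194] stop top [-542.48104321 -221.78192724]
scene front [-214.04119589  -34.29413035] stop top [-234.23444891 -213.34936805]
```

View pics/scene_f.png

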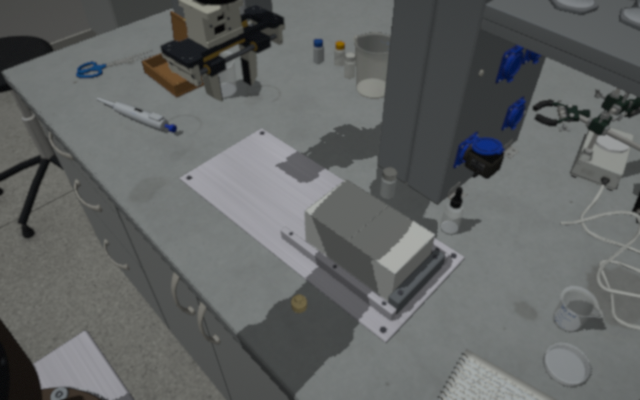

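The carton rests against the stop with its front at −214 mm and the stop face at ≈ −214 mm. It is straight, with gaps to both rails, and the bystanders have not moved. Handing in.

```bash
python3 -c "
from station import robot
print(robot.finish_job())"
```

```text
the job is handed in; nothing more can be done
None
```

The carton is straight in the lane with its front end against the end stop and about 10 mm clear of each rail; the vial, dropper bottle and brass weight stayed put, and the job is handed in at about 13.5 s.

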